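# Fit the fourth foot to an upturned footstool

### The arm

A 6-joint arm with a two-finger parallel gripper is mounted at the origin on the work surface. World frame = base frame: x ahead of the robot, y to its left, z up, the work surface at z = 0. Lengths are in m, angles in rad, forces in N, time in s.
With the tool pointing down it reaches from about 0.35 to 0.925 m from the base axis. Payload 6.4 kg.
Tool frame: the origin (TCP) lies midway between the tips of the shut fingers; the grasp point (between the pads) lies 19 mm behind it; y points along the fingers, x is the direction in which the jaws open and shut, and the axes are right-handed (so a half turn about y gives the same grasp; the last joint's range is limited). The gripper opens to 85 mm and grips with 20 to 120 N. Pads are 22 mm wide; open, the fingers measure 114 mm over their backs; the gripper's body (76 mm by 85 mm) begins 54 mm behind the grasp point. The pads swing forward as they close: fully open they stand 13 mm farther back than shut.
Start: joints at [-1.31, 0.245, 1.558, -0, 1.339, -0.174], TCP at [0.274, -0.59, 0.231] pointing down, gripper open.
Joint ranges: [-3.13, 3.13], [-1.02, 2.26], [0.13, 2.54], [-0.95, 4.09], [0.21, 2.88], [-2.74, 2.74]. Speed limits (rad/s): [2.57, 2.57, 3.14, 3.14, 3.14, 3.14].

### API

Orientations are given as a rotation vector (axis times angle).
In Python, from plant import manip gives the robot as it stands. The module is installed in compiled form; this text tells all that it offers.
- The arm moves only by the tool carry_out, never from a script. Its argument "deltas" is a list of rows, each an object of numbers: "gripper": the gripper's target within -1 to 1 (shut at 1, half-way at 0, fully open at -1); "x", "y", "z": the shift along the world's x, y, z in cm; "ax", "ay", "az": the turn, a rotation vector about the world's x, y, z in degrees. In form: [{"gripper": .., "x": .., "y": .., "z": .., "ax": .., "ay": .., "az": ..}, ...]. A call has 1 to 5 rows; each row shifts and turns the commanded pose from where the row before left it; what a row does not reach is not made up. A row lasts 1/8 s, in which the tool goes at most 62.5 mm and 10.7 degrees, less where a joint would pass 70% of its speed; a pose out of reach is approached as far as the arm can. A call with a gripper value outside its range is refused whole. The fingers move at their own pace and stop on an object; "squeeze" is the grip in N (left out, the last holds). Time passes only in rows, so rows that do not move let the fingers close. It gives the time, the measured TCP pose, the force and the opening at its end, in the units of the state.
- manip.read_state(): the state, without advancing time (a new reading comes with each control period).
- manip.camera(name): name is "side" or "top" or "wrist"; returns the picture (480x640x3 uint8, red, green, blue); there is no depth.
- manip.camera_info(name): a dict with "fx", "fy", "cx", "cy" (pixels), "R" (3x3) and "t" (3): a world point X has camera coordinates R X + t; the wrist camera has in their place "T_tool_cam" (4x4, takes a point from camera to tool coordinates, whose origin is the TCP and whose axes are the tool frame's). Camera axes: x right, y down, z forward; pixel columns grow to the right and rows downward; lengths in m; the calibration is good to about 2 mm. A picture is of the moment at which its call begins: read the wrist's pose just before it. camera_info takes no time and is no camera call.
- manip.finish_job(): hands the job in, once; it reports no verdict.
The state is a dict: "time": time; "q": joint angles; "joint_velocities": joint speeds; "effort": joint torques, N m; "tool_pos": TCP position; "orientation": TCP orientation; "force": force on the tool from outside, world axes, zero at the start; "moment": the same for the moment, N m; "finger_gap": finger opening in m.
Only numpy, scipy, OpenCV 4.12 (cv2) and the standard library are available. Lean on these libraries where they do the work, as an engineer would, in place of code of your own. Each camera call takes 0.05 s, during which the arm holds its last target.

### The job

The small footstool lies upside down on the bench with three feet on and one hole empty. Take the matching plain round foot out of the drying rack, feel for the hole with its spigot - the block was set by hand and is a few millimetres off the drawing - and press the foot straight in, gently, until its shoulder lies fully home on the block, then let go. Do not bruise the block by pushing hard, and leave the other things on the bench and in the rack where they are.

Things in the scene. Friction and masses are not known exactly. Their poses are not given: they have to be found in the camera images.
- foot: the foot to fit: plain straight round wooden foot, 36 mm in diameter, 60 mm long, on a round spigot 22 mm in diameter and 24 mm long (square-cut end, no chamfer), grey felt pad 3 mm thick on top, about 55 g. Stands upright in one of the rack's three holes. Origin: centre of the spigot's lower end; z up along its axis: shoulder at 24 mm, wooden top at 84 mm
- foot_shoulder (a point): centre of the foot's shoulder, the flat ring where the 36 mm body meets the spigot, 24 mm above the spigot's end
- foot_grip (a point): on the foot's axis, 36 mm above the shoulder: a good height to hold it, and firmly, or it pivots between the fingers when its end drags on wood; fingertips may reach up to 25 mm below this point and still clear the stool's block when the foot is home
- rack: drilled plywood board, 84 x 280 x 32 mm, fixed; feet dry on it with their spigots in roomy 25 mm holes, shoulder on the board. Holes at y = -90, 0 and +90 mm of its frame (its y axis runs along the row); which foot is in which hole differs. Origin: centre of the underside
- stool: small wooden footstool lying upside down on a grip mat, fixed: seat board 200 x 260 mm, four corner blocks 64 mm square with upper faces 65 mm above the bench. Three blocks carry a foot (36 mm in diameter, 60 mm high, tops 128 mm above the bench) at (60, 90), (60, -90) and (-60, -90) mm of its frame; the fourth has the empty hole. Origin: centre, at bench level; z up
- socket (a point): mouth of the empty hole by the drawing: (-60, 90, 65) mm in the stool's frame, level with the fourth block's upper face. The block was set by hand: the real hole's centre lies 2 to 5 mm off this point (up to 4 mm along the stool's x, up to 3 mm along its y) and stays there. Hole vertical, 23.6 mm in diameter, sharp rim without chamfer. Face and rim bruise if the foot is pushed on them with more than 35 N
- hole_floor (a point): 30 mm below point socket: the depth of the blind hole's floor; the spigot, being 24 mm long, does not reach it. Over the hole the spigot drops in freely by 4 mm, then the snug fit drags: a steady 8 to 12 N takes it down the other 20 mm until the shoulder lies on the block, and it stays there when released. 4 to 7 N is right for feeling about on the face
- bun_foot: bystander in the rack: a turned bun foot, ball-like, 48 mm wide and 36 mm high above the rack, on the same kind of spigot; origin under the spigot
- square_foot: bystander in the rack: a square foot, 34 x 34 mm and 60 mm high above the rack, on the same kind of spigot; origin under the spigot
- wax_tin: bystander: round steel tin, 68 mm across, 50 mm high, standing; origin under it
- glue_bottle: bystander: closed white bottle, 52 mm across, 150 mm high, standing; origin under it
- mallet: bystander: wooden mallet lying on the bench beyond the stool, head 55 x 110 x 60 mm, handle along its -x; origin on the bench under it
- screwdriver: bystander: screwdriver lying on the bench between stool and rack; origin under it
- offcut: bystander: plywood off-cut 90 x 45 x 22 mm, lying flat; origin under it
Things that resemble listed ones, but are neither listed nor needed, are in the scene too. Leave any blue look-alike of the foot alone.

How it is judged:
By the outcome, as a careful person would: the job done as asked, in the order asked, and still so for the second after the job is handed in, with the robot touching nothing.
It also fails if it takes over 67 s, if anything falls off the work surface, if the arm or the gripper's body presses on something with over 40 N, if the wrist force passes 120 N, or if a joint passes its speed limit or range.

## Working session

There is one attempt and no reset: what is moved stays moved. The work goes in short steps, Python scripts to look and compute and a tool call to move; the robot and the scene stay as the last step left them, time stands still between calls to the robot, and variables do not carry over. Pictures are saved under pics/ and viewed, and the job is handed in when it is done.

Besides the shell and the picture viewer there is one more tool, called after ">>>" as a command line: name --argument value ..., lists and objects as JSON in quotes. carry_out: Moves the arm, as the interface text tells. Its arguments: {"type":"object","properties":{"deltas":{"type":"array","items":{"type":"object","properties":{"gripper":{"type":"number"},"x":{"type":"number"},"y":{"type":"number"},"z":{"type":"number"},"ax":{"type":"number"},"ay":{"type":"number"},"az":{"type":"number"}}}},"squeeze":{"type":"number"}},"required":["deltas"]}

```bash
mkdir -p pics
cat > h.py <<'E'
import numpy as np,cv2
from plant import manip
def cam(n,f):
    im=manip.camera(n); cv2.imwrite('pics/'+f,im[:,:,::-1]); return im
def ray(n,u,v,z,st=None):
    i=manip.camera_info(n)
    d=np.array([(u-i['cx'])/i['fx'],(v-i['cy'])/i['fy'],1.])
    if n=='wrist':
        T=np.array(i['T_tool_cam']); R=cv2.Rodrigues(np.array(st['orientation'],float))[0]
        dw=R@T[:3,:3]@d; o=R@T[:3,3]+np.array(st['tool_pos'])
    else:
        R=np.array(i['R']);t=np.array(i['t']); dw=R.T@d; o=-R.T@t
    return o+dw*(z-o[2])/dw[2]
def proj(n,X,st=None):
    i=manip.camera_info(n)
    if n=='wrist':
        T=np.array(i['T_tool_cam']); R=cv2.Rodrigues(np.array(st['orientation'],float))[0]
        p=R.T@(np.array(X)-st['tool_pos']); c=T[:3,:3].T@(p-T[:3,3])
    else: c=np.array(i['R'])@np.array(X)+np.array(i['t'])
    return np.array([i['fx']*c[0]/c[2]+i['cx'],i['fy']*c[1]/c[2]+i['cy']])
E
python3 - <<'E'
from h import *
cam('top','top0.png');cam('side','side0.png')
for n in('top','side','wrist'):print(n,manip.camera_info(n))
print(manip.read_state())
E
```

```text
top {'fx': 480.66819095925416, 'fy': 480.66819095925416, 'cx': 326.2970965581325, 'cy': 239.1068349759858, 'R': array([[-7.76001038e-03, -9.99969757e-01,  5.16280528e-04],
       [-9.94390146e-01,  7.66224375e-03, -1.05496577e-01],
       [ 1.05489431e-01, -1.33203880e-03, -9.94419532e-01]]), 't': array([-0.07598753,  0.58253536,  1.14383985])}
side {'fx': 578.8630551692808, 'fy': 578.8630551692808, 'cx': 309.3505910226585, 'cy': 242.45709567175007, 'R': array([[-0.82175557, -0.56978017,  0.0082673 ],
       [-0.28419935,  0.39722034, -0.87260915],
       [ 0.49391145, -0.71942099, -0.48834918]]), 't': array([0.45964408, 0.25740297, 0.91997968])}
wrist {'fx': 332.1108644775305, 'fy': 332.1108644775305, 'cx': 318.07276762875875, 'cy': 239.34260320454314, 'T_tool_cam': array([[ 9.99999628e-01,  3.79203244e-04, -7.75049812e-04,
         6.38133511e-04],
       [ 8.46832010e-04, -2.59089333e-01,  9.65852991e-01,
        -1.42716674e-01],
       [ 1.65447448e-04, -9.65853288e-01, -2.59089558e-01,
         6.51734942e-02],
       [ 0.00000000e+00,  0.00000000e+00,  0.00000000e+00,
         1.00000000e+00]])}
{'time': 0.1, 'q': array([-1.31012962e+00,  2.45708908e-01,  1.55890680e+00, -3.94487993e-05,
        1.33870656e+00, -1.74129354e-01]), 'joint_velocities': array([ 0.00078796, -0.00180527, -0.0038097 , -0.00116887, -0.00033908,
        0.00141639]), 'effort': array([-4.07266416e-04, -4.30666780e+01, -3.27131081e+01, -1.86772841e-04,
        2.82002256e-03, -2.29100732e-05]), 'tool_pos': array([ 0.27364251, -0.58903212,  0.23030522]), 'orientation': array([-1.38291272,  0.88416294, -0.88202766]), 'force': array([ 1.67621635, -0.38129081, -0.51201882]), 'moment': array([-0.01137513,  0.0457886 , -0.00047812]), 'finger_gap': 0.08557545849288366}
```

View pics/top0.png

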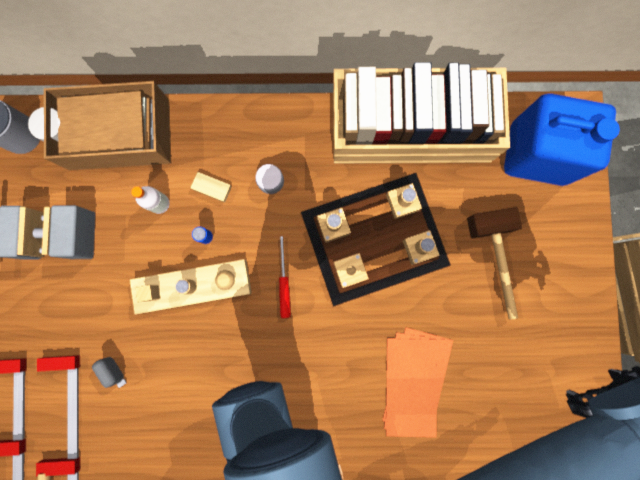

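View pics/side0.png

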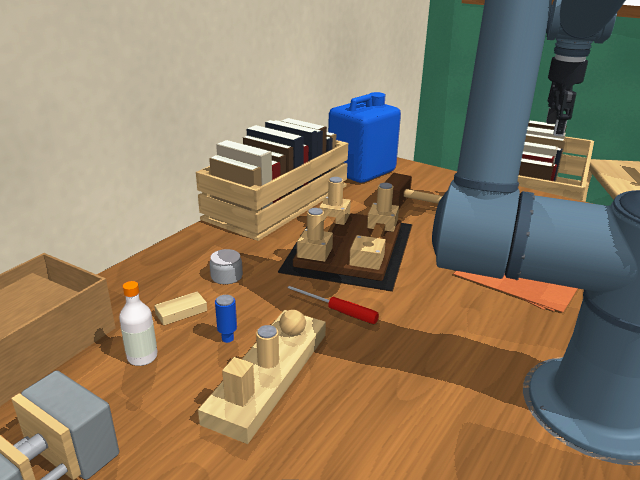

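Run:
```python
from h import *
a=cv2.imread('pics/top0.png'); 
c1=cv2.resize(a[240:330,120:260],None,fx=5,fy=5,interpolation=cv2.INTER_CUBIC)
c2=cv2.resize(a[165:310,295:455],None,fx=4.1,fy=4.1,interpolation=cv2.INTER_CUBIC)
cv2.imwrite('pics/c1.png',c1);cv2.imwrite('pics/c2.png',c2)
hsv=cv2.cvtColor(a,cv2.COLOR_BGR2HSV)
m=((hsv[...,1]<75)&(hsv[...,2]>90)).astype(np.uint8)
n,l,s,c=cv2.connectedComponentsWithStats(m)
for i in range(1,n):
    if 60<s[i,4]<900 and 120<c[i,0]<460 and 150<c[i,1]<320: print(s[i],c[i],ray('top',*c[i],.095),ray('top',*c[i],.128))
st=manip.read_state();R=cv2.Rodrigues(st['orientation'])[0];print(R)
```

```text
[256 164  28  29 600] [268.68666667 177.35166667] [0.72156073 0.05335041 0.095     ] [0.71368265 0.04939635 0.128     ]
[191 178  37  22 421] [209.63420428 188.14964371] [0.69690096 0.19113294 0.095     ] [0.68976002 0.18306019 0.128     ]
[402 184  14  18 165] [409.12727273 193.66060606] [ 0.68026141 -0.27448515  0.095     ] [ 0.67361788 -0.26863935  0.128     ]
[136 186  33  28 587] [153.18057922 200.41567291] [0.66884655 0.32207694 0.095     ] [0.66254424 0.31008994 0.128     ]
[327 214  14  14 150] [333.7        220.15333333] [ 0.61919559 -0.09791604  0.095     ] [ 0.61437747 -0.09734835  0.128     ]
[192 227  13  13 129] [198.13178295 233.12403101] [0.59131838 0.21583907 0.095     ] [0.58733359 0.2070278  0.128     ]
[280 236   5  41 103] [282.02912621 255.66019417] [0.53760526 0.0217542  0.095     ] [0.53522609 0.01874463 0.128     ]
[421 238  14  14 143] [427.29370629 244.28671329] [ 0.56131025 -0.31332353  0.095     ] [ 0.55822248 -0.30631675  0.128     ]
[131 278  14  26 156] [135.8974359  286.91025641] [0.46863471 0.35550112 0.095     ] [0.46831725 0.34251498 0.128     ]
[[ 4.21233290e-01 -4.82858355e-04  9.06952194e-01]
 [-9.06950710e-01  1.66128962e-03  4.21233485e-01]
 [-1.71010637e-03 -9.99998503e-01  2.61861764e-04]]
```

View pics/c1.png

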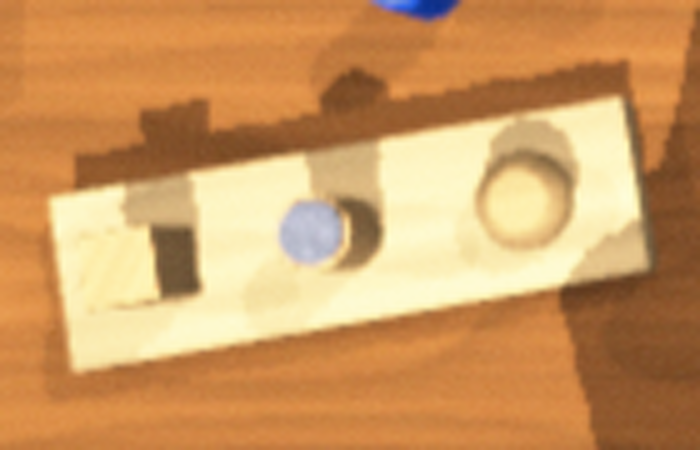

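View pics/c2.png

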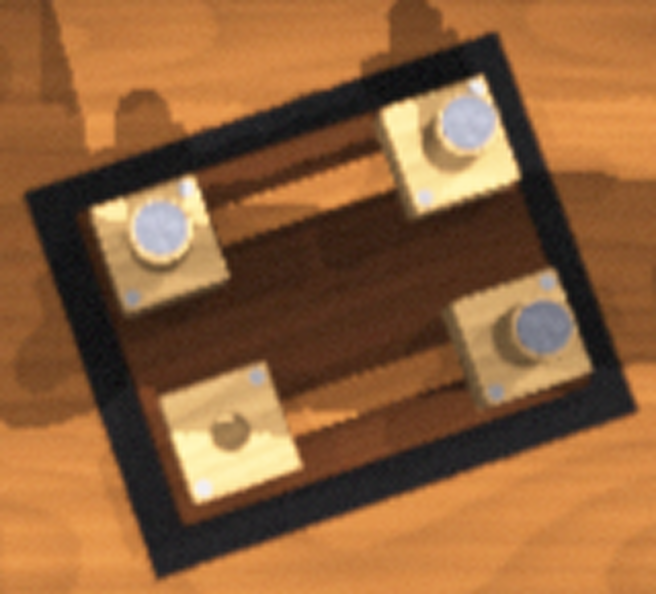

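Run:
```python
from h import *
a=cv2.imread('pics/top0.png').astype(int)
m=((a[...,0]-a[...,2]>-5)&(a[...,0]>80)).astype(np.uint8)
n,l,s,c=cv2.connectedComponentsWithStats(m)
for i in range(1,n):
    if 60<s[i,4]<900 and 120<c[i,0]<460 and 150<c[i,1]<320: print(s[i],c[i],ray('top',*c[i],.095),ray('top',*c[i],.128))
F=[ray('top',*p,.128)[:2] for p in ((333.7,220.2),(409,195.5),(427.3,245))]
print(F)
print('hole',ray('top',351.3,270.1,.065))
# rack edge
p=ray('top',120+48/5,240+198/5,.032);q=ray('top',120+625/5,240+97/5,.032);r=ray('top',120+75/5,240+372/5,.032);print(p,q,r,np.linalg.norm(p-q),np.linalg.norm(p-r))
```

```text
[256 165  27  27 498] [268.60441767 178.25301205] [0.71941095 0.05353243 0.095     ] [0.71159713 0.04957292 0.128     ]
[403 189  12  12 110] [408.70909091 194.29090909] [ 0.67877548 -0.27347078  0.095     ] [ 0.67217637 -0.2676553   0.128     ]
[137 194  18  13 121] [146.48760331 201.12396694] [0.66729261 0.33760864 0.095     ] [0.66103674 0.32515735 0.128     ]
[328 215  12  11 109] [333.71559633 220.04587156] [ 0.61944699 -0.09795458  0.095     ] [ 0.61462136 -0.09738574  0.128     ]
[192 226  21  18 274] [201.7189781  234.89781022] [0.58712537 0.20746485 0.095     ] [0.58326591 0.19890391 0.128     ]
[421 239  13  12 114] [427.19298246 244.30701754] [ 0.561265   -0.31308971  0.095     ] [ 0.55817858 -0.30608992  0.128     ]
[176 281  12  11 109] [181.62385321 285.93577982] [0.47004125 0.25108817 0.095     ] [0.46968174 0.24122321 0.128     ]
[array([ 0.61427144, -0.09734736]), array([ 0.66939336, -0.26824171]), array([ 0.55661931, -0.30628284])]
hole [ 0.5044152  -0.13878675  0.065     ]
[0.48696305 0.3961231  0.032     ] [0.53373533 0.11746666 0.032     ] [0.40355796 0.38021271 0.032     ] 0.2825545224824551 0.08490906766323388
```

>>> carry_out --deltas '[{"gripper": -1, "x": 2.4, "y": 6, "az": 5.4}, {"gripper": -1, "x": 2.4, "y": 6, "az": 5.4}, {"gripper": -1, "x": 2.4, "y": 6, "az": 5.4}, {"gripper": -1, "x": 2.4, "y": 6, "az": 5.4}, {"gripper": -1, "x": 2.4, "y": 6, "az": 5.4}]' --squeeze 70

```text
invalid input
```

>>> carry_out --deltas '[{"gripper": -1, "x": 0.8, "y": 6, "az": 5.4}, {"gripper": -1, "x": 0.8, "y": 6, "az": 5.4}, {"gripper": -1, "x": 0.8, "y": 6, "az": 5.4}, {"gripper": -1, "x": 0.8, "y": 6, "az": 5.4}, {"gripper": -1, "x": 0.8, "y": 6, "az": 5.4}]'

```text
invalid input
```

Run:
```python
from h import *
st=manip.read_state(); print(st['tool_pos'],st['time'],st['force']); cam('wrist','w0.png'); print(cv2.Rodrigues(st['orientation'])[0])
```

```text
[ 0.27364251 -0.58903212  0.23030522] 0.1 [ 1.67621635 -0.38129081 -0.51201882]
[[ 4.21233290e-01 -4.82858355e-04  9.06952194e-01]
 [-9.06950710e-01  1.66128962e-03  4.21233485e-01]
 [-1.71010637e-03 -9.99998503e-01  2.61861764e-04]]
```

View pics/w0.png

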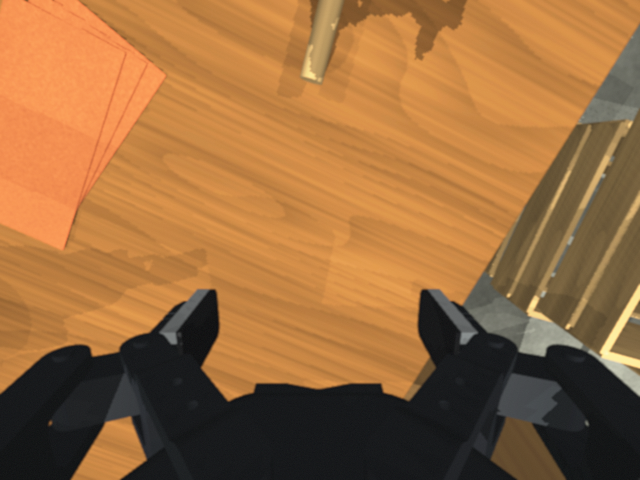

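The picture shows the start view, the arm has not moved. I'll retry with all the keys given.

>>> carry_out --deltas '[{"gripper": -1, "x": 2.4, "y": 6, "z": 0, "ax": 0, "ay": 0, "az": 5.4}, {"gripper": -1, "x": 2.4, "y": 6, "z": 0, "ax": 0, "ay": 0, "az": 5.4}, {"gripper": -1, "x": 2.4, "y": 6, "z": 0, "ax": 0, "ay": 0, "az": 5.4}, {"gripper": -1, "x": 2.4, "y": 6, "z": 0, "ax": 0, "ay": 0, "az": 5.4}, {"gripper": -1, "x": 2.4, "y": 6, "z": 0, "ax": 0, "ay": 0, "az": 5.4}]' --squeeze 70

```text
time: 0.78
tool_pos: [0.3902, -0.2974, 0.2311]
orientation: [-1.508, 0.518, -0.518]
force: [0.4, -0.8, -0.4]
finger_gap: 0.0852
```

>>> carry_out --deltas '[{"gripper": -1, "x": 0.8, "y": 6, "z": 0, "ax": 0, "ay": 0, "az": 5.4}, {"gripper": -1, "x": 0.8, "y": 6, "z": 0, "ax": 0, "ay": 0, "az": 5.4}, {"gripper": -1, "x": 0.8, "y": 6, "z": 0, "ax": 0, "ay": 0, "az": 5.4}, {"gripper": -1, "x": 0.8, "y": 6, "z": 0, "ax": 0, "ay": 0, "az": 5.4}, {"gripper": -1, "x": 0.8, "y": 6, "z": 0, "ax": 0, "ay": 0, "az": 5.4}]'

```text
time: 1.4
tool_pos: [0.4297, 0.0026, 0.2313]
orientation: [-1.566, 0.149, -0.15]
force: [0.2, -0.3, -0.1]
finger_gap: 0.0858
```

>>> carry_out --deltas '[{"gripper": -1, "x": 0.8, "y": 6, "z": 0, "ax": 0, "ay": 0, "az": 5.4}, {"gripper": -1, "x": 0.8, "y": 6, "z": 0, "ax": 0, "ay": 0, "az": 5.4}, {"gripper": -1, "x": 0.8, "y": 6, "z": 0, "ax": 0, "ay": 0, "az": 5.4}, {"gripper": -1, "x": 0.8, "y": 5.5, "z": 0, "ax": 0, "ay": 0, "az": 5.4}, {"gripper": -1, "x": 0, "y": 0, "z": 0, "ax": 0, "ay": 0, "az": 0}]'

```text
time: 2.02
tool_pos: [0.4613, 0.2384, 0.2308]
orientation: [-1.566, -0.148, 0.149]
force: [-0.4, 0.3, -0.3]
finger_gap: 0.0851
```

Run:
```python
from h import *
st=manip.read_state(); print(st['tool_pos'],st['time'],st['force']); cam('wrist','w1.png'); print(cv2.Rodrigues(st['orientation'])[0])
print(proj('wrist',[.470,.251,.095],st),proj('wrist',[.470,.251,.032],st))
```

```text
[0.46132943 0.23844957 0.23083843] 2.025 [-0.37218242  0.29293533 -0.25972833]
[[ 9.82216247e-01 -9.59141452e-04 -1.87750697e-01]
 [ 1.87750831e-01  5.08181716e-05  9.82216688e-01]
 [-9.32543594e-04 -9.99999539e-01  2.29994038e-04]]
[331.14516906 216.23300173] [328.91855648 204.63584705]
```

View pics/w1.png

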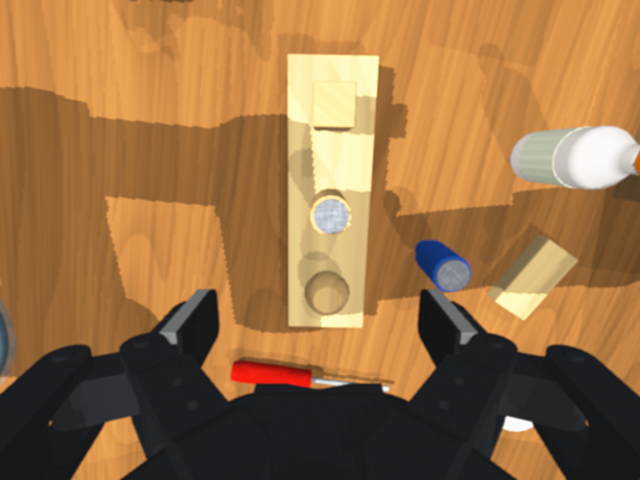

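Run:
```python
from h import *
st=manip.read_state(); a=cv2.imread('pics/w1.png').astype(int)
m=((a[...,0]-a[...,2]>-5)&(a[...,0]>70)).astype(np.uint8)
n,l,s,c=cv2.connectedComponentsWithStats(m)
for i in range(1,n):
    if 200<s[i,4]<3000 and 300<c[i,0]<480: print(s[i],c[i],ray('wrist',*c[i],.095,st))
b=cv2.imread('pics/w1.png')[180:250,290:370];cv2.imwrite('pics/w1c.png',cv2.resize(b,None,fx=7,fy=7,interpolation=cv2.INTER_CUBIC))
```

```text
[315 200  33  33 853] [330.68464244 216.03165299] [0.46960967 0.2493594  0.095     ]
[ 415  240   63  105 2737] [445.83375959 279.52137377] [0.58229413 0.21180317 0.095     ]
```

View pics/w1c.png

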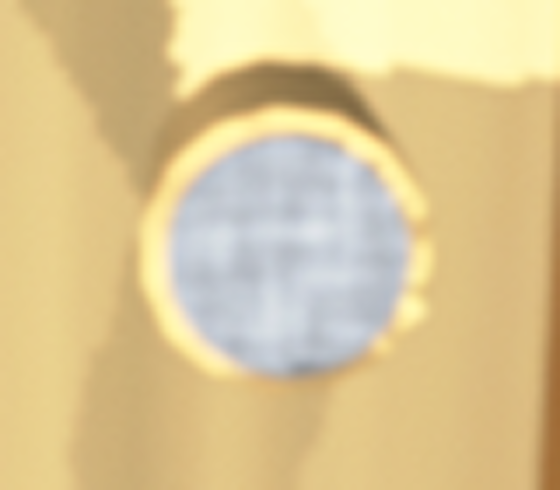

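Felt pad at (331,216) in the wrist view gives (0.4696, 0.2494); the top view gave (0.470, 0.251), so they agree within 2 mm. Descending.

>>> carry_out --deltas '[{"gripper": -1, "x": 0.8, "y": 1.1, "z": 0, "ax": 0, "ay": 0, "az": 0}, {"gripper": -1, "x": 0, "y": 0, "z": -5.5, "ax": 0, "ay": 0, "az": 0}, {"gripper": -1, "x": 0, "y": 0, "z": -4.5, "ax": 0, "ay": 0, "az": 0}, {"gripper": -1, "x": 0, "y": 0, "z": -0.5, "ax": 0, "ay": 0, "az": 0}, {"gripper": -1, "x": 0, "y": 0, "z": 0, "ax": 0, "ay": 0, "az": 0}]'

```text
time: 2.7
tool_pos: [0.471, 0.2463, 0.1275]
orientation: [-1.566, -0.144, 0.142]
force: [0.3, 0.5, 0.4]
finger_gap: 0.0855
```

Run:
```python
from h import *
st=manip.read_state(); print(st['tool_pos'],st['time'],st['force']); cam('wrist','w2.png')
a=cv2.imread('pics/w2.png').astype(int)
m=((a[...,0]-a[...,2]>-5)&(a[...,0]>70)).astype(np.uint8)
n,l,s,c=cv2.connectedComponentsWithStats(m)
for i in range(1,n):
    if 200<s[i,4]<5000 and 250<c[i,0]<480: print(s[i],c[i],ray('wrist',*c[i],.095,st))
```

```text
[0.47099284 0.24630696 0.12753698] 2.7 [0.32976048 0.45501348 0.42986146]
[ 292  236   52   50 2052] [317.61306043 260.70614035] [0.46969559 0.25174905 0.095     ]
[ 428  276   98   76 3322] [476.58940397 310.64208308] [0.56585611 0.23843419 0.095     ]
```

View pics/w2.png

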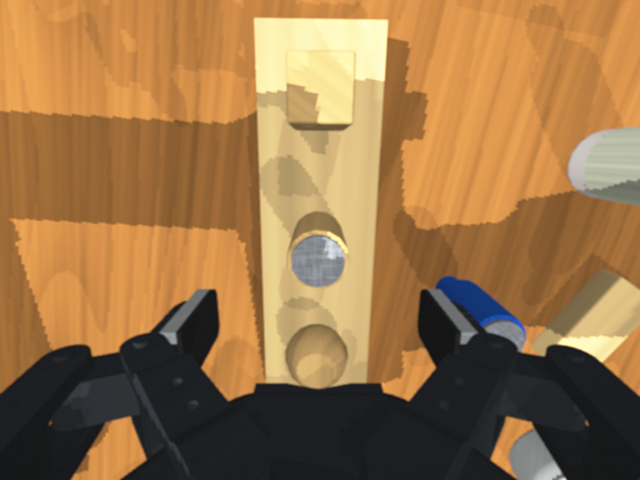

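>>> carry_out --deltas '[{"gripper": -1, "x": -0.1, "y": 0.45, "z": 0, "ax": 0, "ay": 0, "az": 0}, {"gripper": -1, "x": 0, "y": 0, "z": -4, "ax": 0, "ay": 0, "az": 0}, {"gripper": -1, "x": 0, "y": 0, "z": -3.5, "ax": 0, "ay": 0, "az": 0}, {"gripper": -1, "x": 0, "y": 0, "z": -0.5, "ax": 0, "ay": 0, "az": 0}, {"gripper": -1, "x": 0, "y": 0, "z": 0, "ax": 0, "ay": 0, "az": 0}]'

```text
time: 3.38
tool_pos: [0.4698, 0.2516, 0.0477]
orientation: [-1.566, -0.146, 0.143]
force: [-0.4, 1.1, -0.3]
finger_gap: 0.0855
```

>>> carry_out --deltas '[{"gripper": 0.1, "x": 0, "y": 0, "z": 0, "ax": 0, "ay": 0, "az": 0}, {"gripper": 0.1, "x": 0, "y": 0, "z": 0, "ax": 0, "ay": 0, "az": 0}, {"gripper": 0.1, "x": 0, "y": 0, "z": 0, "ax": 0, "ay": 0, "az": 0}]'

```text
time: 3.75
tool_pos: [0.4693, 0.2513, 0.047]
orientation: [-1.566, -0.145, 0.143]
force: [0.4, -0.7, -0.4]
finger_gap: 0.0384
```

Run:
```python
from h import *
st=manip.read_state(); print(st['tool_pos'],st['time'],st['force'],st['finger_gap']); cam('wrist','w3.png')
```

```text
[0.46929191 0.25125418 0.04698691] 3.75 [ 0.35666714 -0.69222215 -0.37664294] 0.03842216662693885
```

View pics/w3.png

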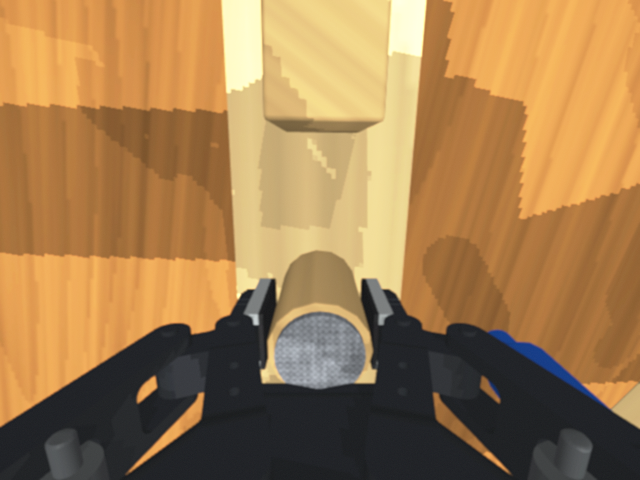

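The foot sits centred between the pads (felt at 320,348). Closing firmly.

>>> carry_out --deltas '[{"gripper": 0.6, "x": 0, "y": 0, "z": 0, "ax": 0, "ay": 0, "az": 0}, {"gripper": 1, "x": 0, "y": 0, "z": 0, "ax": 0, "ay": 0, "az": 0}, {"gripper": 1, "x": 0, "y": 0, "z": 0, "ax": 0, "ay": 0, "az": 0}, {"gripper": 1, "x": 0, "y": 0, "z": 0, "ax": 0, "ay": 0, "az": 0}]' --squeeze 90

```text
time: 4.3
tool_pos: [0.4693, 0.2513, 0.047]
orientation: [-1.566, -0.145, 0.144]
force: [-1.9, 0.5, 4.4]
finger_gap: 0.0342
```

>>> carry_out --deltas '[{"gripper": 1, "x": 0, "y": 0, "z": 1, "ax": 0, "ay": 0, "az": 0}, {"gripper": 1, "x": 0, "y": 0, "z": 3, "ax": 0, "ay": 0, "az": 0}, {"gripper": 1, "x": 0, "y": 0, "z": 5, "ax": 0, "ay": 0, "az": 0}, {"gripper": 1, "x": 0, "y": 0, "z": 6, "ax": 0, "ay": 0, "az": 0}, {"gripper": 1, "x": 0, "y": 0, "z": 0, "ax": 0, "ay": 0, "az": 0}]'

```text
time: 4.92
tool_pos: [0.4721, 0.2521, 0.2026]
orientation: [-1.564, -0.153, 0.135]
force: [-1.0, -0.1, -0.8]
finger_gap: 0.0342
```

Run:
```python
from h import *
st=manip.read_state(); print(st['tool_pos'],st['time'],st['force'],st['finger_gap']); cam('wrist','w4.png');cam('side','s4.png')
```

```text
[0.47208796 0.25212375 0.20260278] 4.925 [-0.9858891  -0.14296306 -0.78924298] 0.03418845400496429
```

View pics/s4.png

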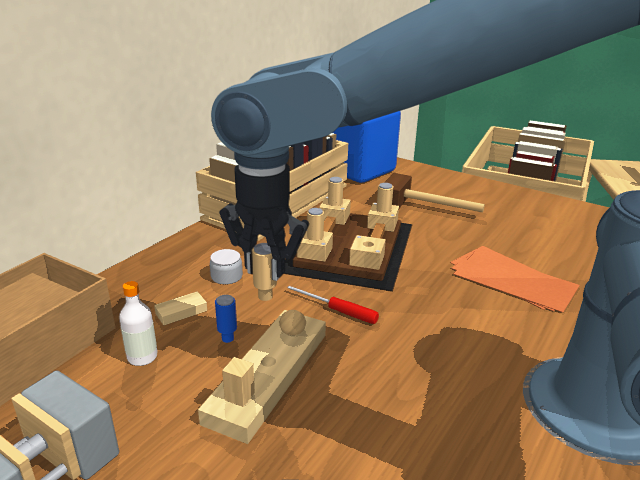

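View pics/w4.png

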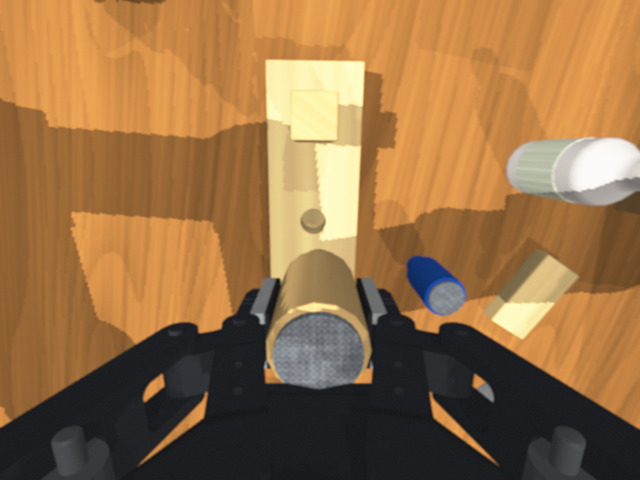

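Foot is held upright; wrist view shows the empty rack hole at (313,220). I'll use it to check the wrist camera's bias, then travel to the stool.

>>> carry_out --deltas '[{"gripper": 1, "x": 0.4, "y": -5, "z": 1, "ax": 0, "ay": 0, "az": 0}, {"gripper": 1, "x": 0.4, "y": -5.6, "z": 1, "ax": 0, "ay": 0, "az": 0}, {"gripper": 1, "x": 0.5, "y": -5.6, "z": 1, "ax": 0, "ay": 0, "az": 0}, {"gripper": 1, "x": 0.5, "y": -5.6, "z": 0, "ax": 0, "ay": 0, "az": 0}, {"gripper": 1, "x": 0.5, "y": -5.6, "z": 0, "ax": 0, "ay": 0, "az": 0}]'

```text
time: 5.65
tool_pos: [0.4905, -0.0243, 0.224]
orientation: [-1.564, -0.141, 0.147]
force: [0.3, 0.6, -1.2]
finger_gap: 0.0343
```

>>> carry_out --deltas '[{"gripper": 1, "x": 0.5, "y": -5.6, "z": 0, "ax": 0, "ay": 0, "az": 0}, {"gripper": 1, "x": 0.4, "y": -5, "z": 0, "ax": 0, "ay": 0, "az": 0}, {"gripper": 1, "x": 0, "y": -1, "z": 0, "ax": 0, "ay": 0, "az": 0}, {"gripper": 1, "x": 0, "y": 0, "z": 0, "ax": 0, "ay": 0, "az": 0}, {"gripper": 1, "x": 0, "y": 0, "z": 0, "ax": 0, "ay": 0, "az": 0}]'

```text
time: 6.28
tool_pos: [0.5005, -0.1374, 0.2254]
orientation: [-1.565, -0.144, 0.146]
force: [0.5, 0.1, -0.9]
finger_gap: 0.0343
```

Run:
```python
from h import *
s0=dict(tool_pos=np.array([0.47208796,0.25212375,0.20260278]),orientation=np.array([-1.564,-.153,.135]))
a=cv2.imread('pics/w4.png')[195:245,285:345];cv2.imwrite('pics/w4c.png',cv2.resize(a,None,fx=9,fy=9,interpolation=cv2.INTER_CUBIC))
print(ray('wrist',313,220,.032,s0))
st=manip.read_state(); print(st['tool_pos'],st['time'],st['force'],st['finger_gap'],st['orientation']); cam('wrist','w5.png')
print(cv2.Rodrigues(st['orientation'])[0][:,1])
```

```text
[0.46900713 0.25196409 0.032     ]
[ 0.50046468 -0.13743087  0.22540319] 6.275 [ 0.49131302  0.1476222  -0.87197506] 0.03434555249761002 [-1.56465029 -0.14411412  0.14623862]
[-0.00146203  0.00113323 -0.99999829]
```

View pics/w5.png

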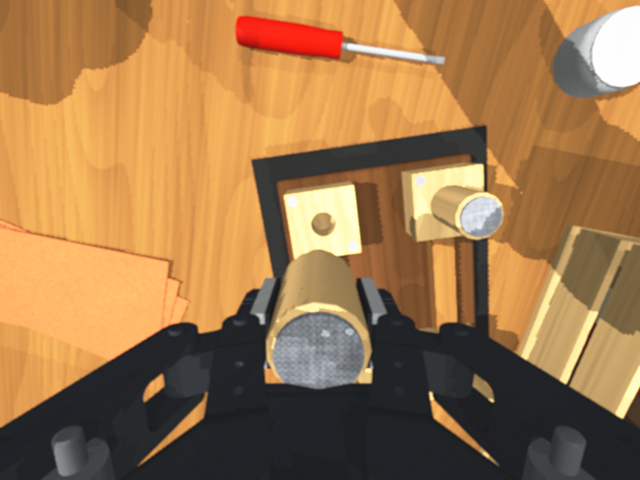

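View pics/w4c.png

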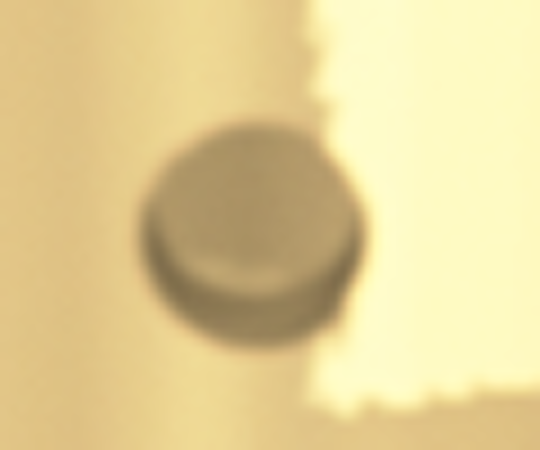

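Run:
```python
from h import *
st=manip.read_state()
im=cv2.imread('pics/w5.png');a=im[170:260,275:370];cv2.imwrite('pics/w5c.png',cv2.resize(a,None,fx=6.5,fy=6.5,interpolation=cv2.INTER_CUBIC))
g=cv2.cvtColor(im,cv2.COLOR_BGR2GRAY)[200:250,300:350]
print(g[::3,::3])
for p in ((323,223),(324,223),(323,224)):print(ray('wrist',*p,.065,st))
```

```text
[[244 246 248 247 245 247 249 248 248 249 249 248 246 246 249 249 249]
 [244 245 248 247 246 246 249 249 247 249 249 249 246 244 247 249 249]
 [244 242 247 248 246 245 247 249 247 249 249 249 246 244 246 249 249]
 [245 241 247 248 246 245 247 249 248 249 249 249 247 245 245 249 249]
 [246 242 246 248 247 246 239 225 216 239 250 249 247 245 245 248 249]
 [246 242 246 248 248 209 158 162 158 145 188 249 248 245 244 246 249]
 [246 243 245 248 231 147 156 162 160 149 171 240 248 246 244 245 249]
 [247 244 244 249 160 153 148 161 161 150 181 223 246 246 244 245 246]
 [247 245 243 247 124 153 149 159 162 152 146 173 242 246 245 245 246]
 [247 246 242 245 152 126 147 163 162 151 135 174 248 247 245 245 245]
 [247 246 242 244 232 118 126 133 128 126 160 223 250 247 245 245 246]
 [247 247 243 242 248 225 133 127 129 137 207 250 249 248 246 244 246]
 [247 247 245 242 248 248 245 226 224 242 249 250 249 248 246 245 246]
 [246 247 245 242 247 248 247 246 246 245 248 250 249 249 246 245 246]
 [246 247 246 242 245 247 247 246 246 245 248 249 250 249 247 245 246]
 [245 247 246 242 242 247 247 246 246 245 245 249 250 249 247 245 248]
 [244 246 247 244 243 244 244 243 247 246 244 249 250 249 247 246 249]]
[ 0.50495445 -0.13703326  0.065     ]
[ 0.50587177 -0.1368609   0.065     ]
[ 0.50513398 -0.13797039  0.065     ]
```

View pics/w5c.png

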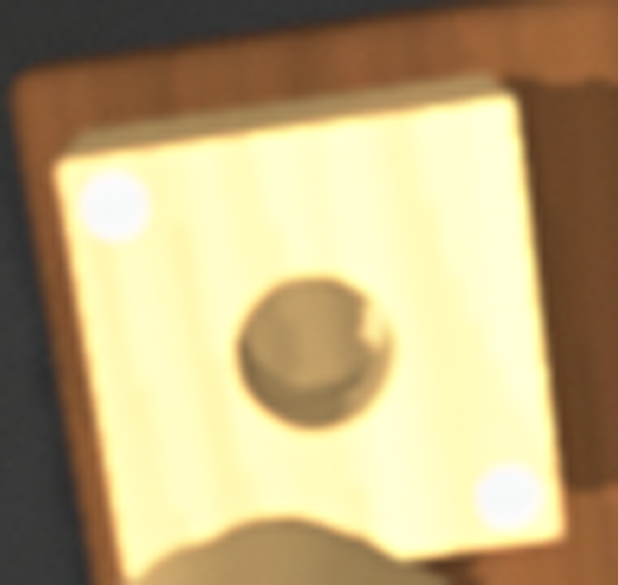

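Stool hole centre at about (323.6, 224.2) gives (0.5057, −0.138, 0.065), 5 mm off the drawing point. The rack-hole check agrees with the grip pose within 1 mm. Descending towards it.

>>> carry_out --deltas '[{"gripper": 1, "x": 0.55, "y": 0, "z": -2, "ax": 0, "ay": 0, "az": 0}, {"gripper": 1, "x": 0, "y": 0, "z": -4, "ax": 0, "ay": 0, "az": 0}, {"gripper": 1, "x": 0, "y": 0, "z": -3.5, "ax": 0, "ay": 0, "az": 0}, {"gripper": 1, "x": 0, "y": 0, "z": -1.6, "ax": 0, "ay": 0, "az": 0}, {"gripper": 1, "x": 0, "y": 0, "z": 0, "ax": 0, "ay": 0, "az": 0}]'

```text
time: 6.95
tool_pos: [0.5059, -0.138, 0.1146]
orientation: [-1.565, -0.144, 0.146]
force: [-0.0, -0.1, -0.1]
finger_gap: 0.0345
```

>>> carry_out --deltas '[{"gripper": 1, "x": 0, "y": 0, "z": 0, "ax": 0, "ay": 0, "az": 0}, {"gripper": 1, "x": 0, "y": 0, "z": 0, "ax": 0, "ay": 0, "az": 0}]'

```text
time: 7.2
tool_pos: [0.5074, -0.1393, 0.1169]
orientation: [-1.568, -0.146, 0.142]
force: [0.3, -0.9, -0.6]
finger_gap: 0.0343
```

Run:
```python
from h import *
st=manip.read_state(); print(st['tool_pos'],st['time'],st['force'],st['moment'],st['finger_gap'],cv2.Rodrigues(st['orientation'])[0][:,1]); cam('wrist','w6.png');cam('side','s6.png')
a=cv2.imread('pics/s6.png')[170:290,270:420];cv2.imwrite('pics/s6c.png',cv2.resize(a,None,fx=5,fy=5,interpolation=cv2.INTER_CUBIC))
```

```text
[ 0.50738632 -0.13931549  0.11692217] 7.2 [ 0.31633097 -0.91025797 -0.64591404] [-0.00815703 -0.01915413  0.00573312] 0.034255142662881384 [ 0.00264546 -0.00135037 -0.99999559]
```

View pics/s6c.png

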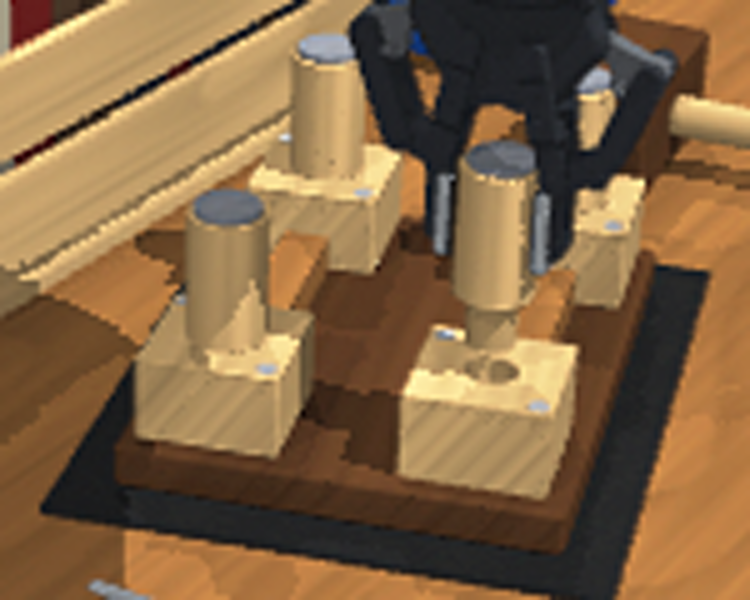

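View pics/w6.png

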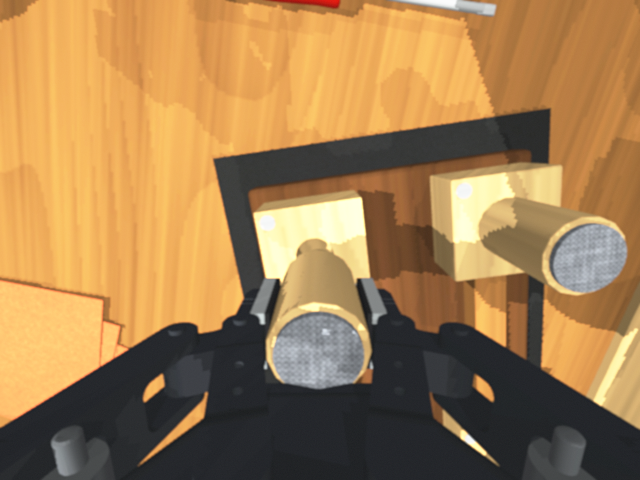

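>>> carry_out --deltas '[{"gripper": 1, "x": 0, "y": 0, "z": 0, "ax": 0, "ay": 0, "az": 0}]'

```text
time: 7.42
tool_pos: [0.5066, -0.1391, 0.1158]
orientation: [-1.566, -0.145, 0.143]
force: [-0.0, 0.1, -0.8]
finger_gap: 0.0344
```

>>> carry_out --deltas '[{"gripper": 1, "x": 0, "y": 0, "z": 0, "ax": 0, "ay": 0, "az": 0}]'

```text
time: 7.55
tool_pos: [0.5064, -0.139, 0.1154]
orientation: [-1.566, -0.144, 0.144]
force: [-0.6, -0.1, -0.3]
finger_gap: 0.0343
```

>>> carry_out --deltas '[{"gripper": 1, "x": 0, "y": 0, "z": 0, "ax": 0, "ay": 0, "az": 0}]'

```text
time: 7.68
tool_pos: [0.5064, -0.1389, 0.1153]
orientation: [-1.566, -0.144, 0.144]
force: [1.0, -0.5, -1.3]
finger_gap: 0.0342
```

>>> carry_out --deltas '[{"gripper": 1, "x": 0, "y": 0, "z": 0, "ax": 0, "ay": 0, "az": 0}]'

```text
time: 7.8
tool_pos: [0.5063, -0.1389, 0.1152]
orientation: [-1.566, -0.144, 0.144]
force: [0.5, -0.4, -0.7]
finger_gap: 0.0342
```

>>> carry_out --deltas '[{"gripper": 1, "x": -0.05, "y": 0.1, "z": -0.4, "ax": 0, "ay": 0, "az": 0}, {"gripper": 1, "x": 0, "y": 0, "z": -0.3, "ax": 0, "ay": 0, "az": 0}, {"gripper": 1, "x": 0, "y": 0, "z": -0.1, "ax": 0, "ay": 0, "az": 0}, {"gripper": 1, "x": 0, "y": 0, "z": 0, "ax": 0, "ay": 0, "az": 0}, {"gripper": 1, "x": 0, "y": 0, "z": 0, "ax": 0, "ay": 0, "az": 0}]'

```text
time: 8.43
tool_pos: [0.5059, -0.1379, 0.1074]
orientation: [-1.566, -0.144, 0.144]
force: [-0.2, -0.5, -0.3]
finger_gap: 0.0345
```

>>> carry_out --deltas '[{"gripper": 1, "x": 0, "y": 0, "z": -0.1, "ax": 0, "ay": 0, "az": 0}, {"gripper": 1, "x": 0, "y": 0, "z": -0.1, "ax": 0, "ay": 0, "az": 0}, {"gripper": 1, "x": 0, "y": 0, "z": 0, "ax": 0, "ay": 0, "az": 0}, {"gripper": 1, "x": 0, "y": 0, "z": 0, "ax": 0, "ay": 0, "az": 0}]'

```text
time: 8.93
tool_pos: [0.5059, -0.1379, 0.1053]
orientation: [-1.566, -0.144, 0.144]
force: [0.2, 0.2, -0.6]
finger_gap: 0.0342
```

Tracking is exact. Creeping on in half-millimetre rows.

>>> carry_out --deltas '[{"gripper": 1, "x": 0, "y": 0, "z": -0.05, "ax": 0, "ay": 0, "az": 0}, {"gripper": 1, "x": 0, "y": 0, "z": -0.05, "ax": 0, "ay": 0, "az": 0}, {"gripper": 1, "x": 0, "y": 0, "z": 0, "ax": 0, "ay": 0, "az": 0}, {"gripper": 1, "x": 0, "y": 0, "z": 0, "ax": 0, "ay": 0, "az": 0}]'

```text
time: 9.43
tool_pos: [0.5059, -0.1379, 0.1043]
orientation: [-1.566, -0.144, 0.144]
force: [-0.8, 0.8, -0.5]
finger_gap: 0.034
```

>>> carry_out --deltas '[{"gripper": 1, "x": 0, "y": 0, "z": -0.05, "ax": 0, "ay": 0, "az": 0}, {"gripper": 1, "x": 0, "y": 0, "z": 0, "ax": 0, "ay": 0, "az": 0}, {"gripper": 1, "x": 0, "y": 0, "z": 0, "ax": 0, "ay": 0, "az": 0}]'

```text
time: 9.8
tool_pos: [0.5058, -0.1379, 0.1038]
orientation: [-1.566, -0.144, 0.144]
force: [-0.1, 0.6, -0.5]
finger_gap: 0.0343
```

>>> carry_out --deltas '[{"gripper": 1, "x": 0, "y": 0, "z": -0.05, "ax": 0, "ay": 0, "az": 0}, {"gripper": 1, "x": 0, "y": 0, "z": 0, "ax": 0, "ay": 0, "az": 0}, {"gripper": 1, "x": 0, "y": 0, "z": 0, "ax": 0, "ay": 0, "az": 0}]'

```text
time: 10.18
tool_pos: [0.5058, -0.1378, 0.1032]
orientation: [-1.566, -0.144, 0.144]
force: [0.2, -0.7, -1.4]
finger_gap: 0.0343
```

>>> carry_out --deltas '[{"gripper": 1, "x": 0, "y": 0, "z": -0.05, "ax": 0, "ay": 0, "az": 0}, {"gripper": 1, "x": 0, "y": 0, "z": 0, "ax": 0, "ay": 0, "az": 0}, {"gripper": 1, "x": 0, "y": 0, "z": 0, "ax": 0, "ay": 0, "az": 0}]'

```text
time: 10.55
tool_pos: [0.5058, -0.1379, 0.1028]
orientation: [-1.566, -0.144, 0.144]
force: [0.1, 0.3, -1.0]
finger_gap: 0.0343
```

>>> carry_out --deltas '[{"gripper": 1, "x": 0, "y": 0, "z": -0.05, "ax": 0, "ay": 0, "az": 0}, {"gripper": 1, "x": 0, "y": 0, "z": 0, "ax": 0, "ay": 0, "az": 0}, {"gripper": 1, "x": 0, "y": 0, "z": 0, "ax": 0, "ay": 0, "az": 0}]'

```text
time: 10.92
tool_pos: [0.5059, -0.1379, 0.1023]
orientation: [-1.566, -0.144, 0.144]
force: [-0.4, 1.2, -0.7]
finger_gap: 0.0343
```

>>> carry_out --deltas '[{"gripper": 1, "x": 0, "y": 0, "z": -0.05, "ax": 0, "ay": 0, "az": 0}, {"gripper": 1, "x": 0, "y": 0, "z": 0, "ax": 0, "ay": 0, "az": 0}, {"gripper": 1, "x": 0, "y": 0, "z": 0, "ax": 0, "ay": 0, "az": 0}]'

```text
time: 11.3
tool_pos: [0.5058, -0.1379, 0.1017]
orientation: [-1.566, -0.144, 0.144]
force: [-0.2, -0.1, -0.6]
finger_gap: 0.0341
```

Run:
```python
from h import *
st=manip.read_state(); print(st['tool_pos'],st['time'],st['force'],st['moment']); cam('side','s7.png')
a=cv2.imread('pics/s7.png')[190:280,330:400];cv2.imwrite('pics/s7c.png',cv2.resize(a,None,fx=6.5,fy=6.5,interpolation=cv2.INTER_CUBIC))
```

```text
[ 0.50583315 -0.13786497  0.10174133] 11.3 [-0.2361165  -0.09764736 -0.57541637] [0.02929688 0.07625844 0.07304521]
```

View pics/s7c.png

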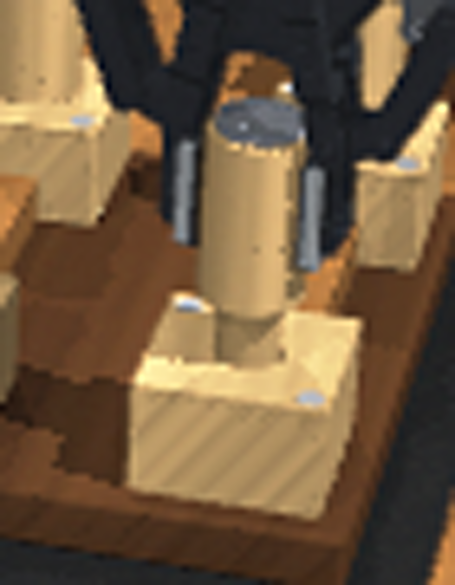

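The side view shows the spigot end over/in the hole with no contact force, 2 mm below the expected face contact. Continuing.

>>> carry_out --deltas '[{"gripper": 1, "x": 0, "y": 0, "z": -0.05, "ax": 0, "ay": 0, "az": 0}, {"gripper": 1, "x": 0, "y": 0, "z": 0, "ax": 0, "ay": 0, "az": 0}, {"gripper": 1, "x": 0, "y": 0, "z": 0, "ax": 0, "ay": 0, "az": 0}]'

```text
time: 11.72
tool_pos: [0.5058, -0.1379, 0.1012]
orientation: [-1.566, -0.144, 0.144]
force: [-1.0, 0.1, 0.3]
finger_gap: 0.0345
```

>>> carry_out --deltas '[{"gripper": 1, "x": 0, "y": 0, "z": -0.05, "ax": 0, "ay": 0, "az": 0}, {"gripper": 1, "x": 0, "y": 0, "z": 0, "ax": 0, "ay": 0, "az": 0}, {"gripper": 1, "x": 0, "y": 0, "z": 0, "ax": 0, "ay": 0, "az": 0}]'

```text
time: 12.1
tool_pos: [0.5058, -0.1379, 0.1007]
orientation: [-1.566, -0.144, 0.144]
force: [0.0, -0.7, -0.9]
finger_gap: 0.0345
```

>>> carry_out --deltas '[{"gripper": 1, "x": 0, "y": 0, "z": -0.05, "ax": 0, "ay": 0, "az": 0}, {"gripper": 1, "x": 0, "y": 0, "z": 0, "ax": 0, "ay": 0, "az": 0}, {"gripper": 1, "x": 0, "y": 0, "z": 0, "ax": 0, "ay": 0, "az": 0}]'

```text
time: 12.48
tool_pos: [0.5058, -0.1379, 0.1003]
orientation: [-1.566, -0.144, 0.144]
force: [-0.7, -0.2, -1.1]
finger_gap: 0.0342
```

>>> carry_out --deltas '[{"gripper": 1, "x": 0, "y": 0, "z": -0.05, "ax": 0, "ay": 0, "az": 0}, {"gripper": 1, "x": 0, "y": 0, "z": 0, "ax": 0, "ay": 0, "az": 0}, {"gripper": 1, "x": 0, "y": 0, "z": 0, "ax": 0, "ay": 0, "az": 0}]'

```text
time: 12.85
tool_pos: [0.5059, -0.1379, 0.1]
orientation: [-1.566, -0.144, 0.144]
force: [-1.4, 0.0, 2.3]
finger_gap: 0.0345
```

>>> carry_out --deltas '[{"gripper": 1, "x": 0, "y": 0, "z": -0.05, "ax": 0, "ay": 0, "az": 0}, {"gripper": 1, "x": 0, "y": 0, "z": 0, "ax": 0, "ay": 0, "az": 0}, {"gripper": 1, "x": 0, "y": 0, "z": 0, "ax": 0, "ay": 0, "az": 0}]'

```text
time: 13.22
tool_pos: [0.5061, -0.138, 0.1]
orientation: [-1.566, -0.144, 0.144]
force: [-2.5, 1.1, 7.3]
finger_gap: 0.0345
```

Run:
```python
from h import *
st=manip.read_state(); print(st['tool_pos'],st['time'],st['force'],st['moment'])
```

```text
[ 0.50607794 -0.13801112  0.0999972 ] 13.225 [-2.49162075  1.13831906  7.30970299] [ 0.16414196  0.66542158 -0.05475878]
```

Resistance begins at TCP z = 0.100, exactly 4 mm below the expected face contact at 0.104, which points to the spigot being in and the snug fit starting. Pressing in small steps.

>>> carry_out --deltas '[{"gripper": 1, "x": 0, "y": 0, "z": -0.03, "ax": 0, "ay": 0, "az": 0}, {"gripper": 1, "x": 0, "y": 0, "z": 0, "ax": 0, "ay": 0, "az": 0}, {"gripper": 1, "x": 0, "y": 0, "z": 0, "ax": 0, "ay": 0, "az": 0}]'

```text
time: 13.6
tool_pos: [0.5061, -0.138, 0.0999]
orientation: [-1.566, -0.144, 0.144]
force: [-3.7, 0.8, 6.6]
finger_gap: 0.0348
```

>>> carry_out --deltas '[{"gripper": 1, "x": 0, "y": 0, "z": -0.03, "ax": 0, "ay": 0, "az": 0}, {"gripper": 1, "x": 0, "y": 0, "z": 0, "ax": 0, "ay": 0, "az": 0}, {"gripper": 1, "x": 0, "y": 0, "z": 0, "ax": 0, "ay": 0, "az": 0}]'

```text
time: 13.98
tool_pos: [0.5061, -0.1381, 0.0997]
orientation: [-1.566, -0.144, 0.144]
force: [-3.8, 0.7, 8.2]
finger_gap: 0.034
```

Run:
```python
from h import *
st=manip.read_state(); print(st['tool_pos'],st['time'],st['force'],st['moment']); cam('side','s8.png');cam('wrist','w8.png')
a=cv2.imread('pics/s8.png')[190:280,330:400];cv2.imwrite('pics/s8c.png',cv2.resize(a,None,fx=6.5,fy=6.5,interpolation=cv2.INTER_CUBIC))
```

```text
[ 0.50608609 -0.13805392  0.09971224] 13.975 [-3.75134834  0.66618528  8.21497323] [0.26189224 0.81776856 0.00984579]
```

View pics/s8c.png

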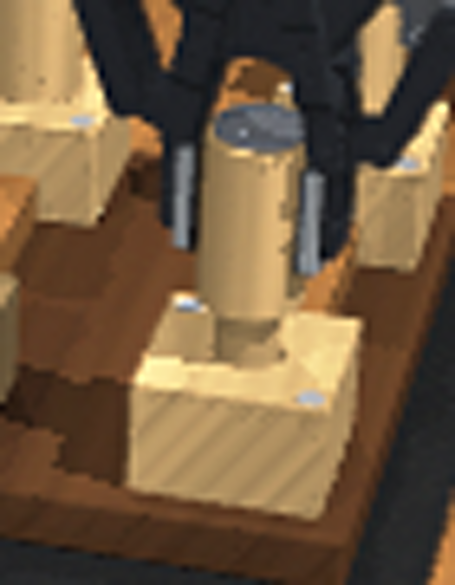

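View pics/w8.png

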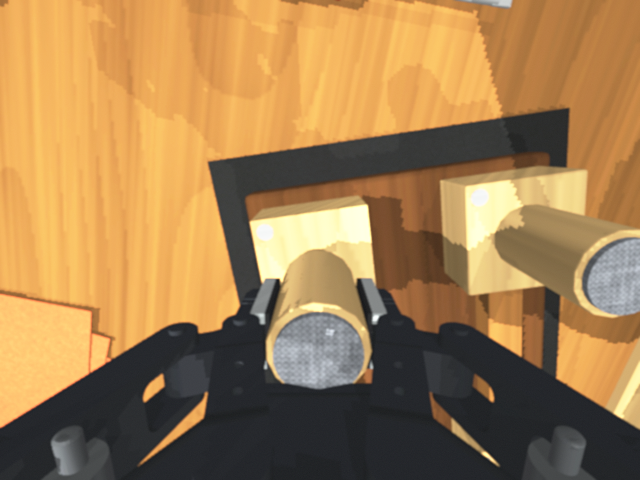

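About 18–19 mm of spigot is still visible in the side view, so roughly 5 mm is in the hole. The wall pushes towards −x, so I relieve a little that way and press on.

>>> carry_out --deltas '[{"gripper": 1, "x": -0.04, "y": 0, "z": -0.05, "ax": 0, "ay": 0, "az": 0}, {"gripper": 1, "x": 0, "y": 0, "z": -0.05, "ax": 0, "ay": 0, "az": 0}, {"gripper": 1, "x": 0, "y": 0, "z": 0, "ax": 0, "ay": 0, "az": 0}, {"gripper": 1, "x": 0, "y": 0, "z": 0, "ax": 0, "ay": 0, "az": 0}]'

```text
time: 14.58
tool_pos: [0.506, -0.1381, 0.0989]
orientation: [-1.566, -0.145, 0.143]
force: [-2.8, 2.0, 8.3]
finger_gap: 0.0346
```

>>> carry_out --deltas '[{"gripper": 1, "x": 0, "y": 0, "z": -0.05, "ax": 0, "ay": 0, "az": 0}, {"gripper": 1, "x": 0, "y": 0, "z": -0.05, "ax": 0, "ay": 0, "az": 0}, {"gripper": 1, "x": 0, "y": 0, "z": 0, "ax": 0, "ay": 0, "az": 0}]'

```text
time: 14.95
tool_pos: [0.506, -0.1381, 0.0979]
orientation: [-1.566, -0.145, 0.143]
force: [-3.4, 1.3, 7.7]
finger_gap: 0.0345
```

>>> carry_out --deltas '[{"gripper": 1, "x": -0.02, "y": 0, "z": -0.1, "ax": 0, "ay": 0, "az": 0}, {"gripper": 1, "x": 0, "y": 0, "z": -0.1, "ax": 0, "ay": 0, "az": 0}, {"gripper": 1, "x": 0, "y": 0, "z": -0.1, "ax": 0, "ay": 0, "az": 0}, {"gripper": 1, "x": 0, "y": 0, "z": -0.1, "ax": 0, "ay": 0, "az": 0}]'

```text
time: 15.45
tool_pos: [0.506, -0.1381, 0.0941]
orientation: [-1.566, -0.145, 0.143]
force: [-3.2, 1.5, 9.2]
finger_gap: 0.0344
```

>>> carry_out --deltas '[{"gripper": 1, "x": -0.02, "y": 0, "z": -0.1, "ax": 0, "ay": 0, "az": 0}, {"gripper": 1, "x": 0, "y": 0, "z": -0.1, "ax": 0, "ay": 0, "az": 0}, {"gripper": 1, "x": 0, "y": 0, "z": -0.1, "ax": 0, "ay": 0, "az": 0}, {"gripper": 1, "x": 0, "y": 0, "z": -0.1, "ax": 0, "ay": 0, "az": 0}]'

```text
time: 15.95
tool_pos: [0.506, -0.1381, 0.0902]
orientation: [-1.567, -0.145, 0.143]
force: [-2.7, 1.9, 10.4]
finger_gap: 0.0344
```

Run:
```python
from h import *
st=manip.read_state(); print(st['tool_pos'],st['time'],st['force'],st['moment'],cv2.Rodrigues(st['orientation'])[0][:,1])
```

```text
[ 0.50595684 -0.13808521  0.09019014] 15.95 [-2.73895721  1.89174099 10.44653362] [0.38516911 0.63539361 0.02451548] [ 1.58299603e-03 -3.92383911e-04 -9.99998670e-01]
```

Steady drag of 8–10 N. Continuing, slower near the end.

>>> carry_out --deltas '[{"gripper": 1, "x": -0.02, "y": 0.02, "z": -0.1, "ax": 0, "ay": 0, "az": 0}, {"gripper": 1, "x": 0, "y": 0, "z": -0.1, "ax": 0, "ay": 0, "az": 0}, {"gripper": 1, "x": 0, "y": 0, "z": -0.1, "ax": 0, "ay": 0, "az": 0}, {"gripper": 1, "x": 0, "y": 0, "z": -0.1, "ax": 0, "ay": 0, "az": 0}]'

```text
time: 16.45
tool_pos: [0.5059, -0.138, 0.0863]
orientation: [-1.567, -0.146, 0.143]
force: [-2.5, 1.9, 9.5]
finger_gap: 0.0344
```

>>> carry_out --deltas '[{"gripper": 1, "x": 0, "y": 0, "z": -0.1, "ax": 0, "ay": 0, "az": 0}, {"gripper": 1, "x": 0, "y": 0, "z": -0.1, "ax": 0, "ay": 0, "az": 0}, {"gripper": 1, "x": 0, "y": 0, "z": -0.1, "ax": 0, "ay": 0, "az": 0}, {"gripper": 1, "x": 0, "y": 0, "z": 0, "ax": 0, "ay": 0, "az": 0}]'

```text
time: 16.95
tool_pos: [0.5059, -0.138, 0.0831]
orientation: [-1.567, -0.146, 0.143]
force: [-2.1, 2.0, 7.7]
finger_gap: 0.0343
```

>>> carry_out --deltas '[{"gripper": 1, "x": 0, "y": 0, "z": -0.1, "ax": 0, "ay": 0, "az": 0}, {"gripper": 1, "x": 0, "y": 0, "z": -0.05, "ax": 0, "ay": 0, "az": 0}, {"gripper": 1, "x": 0, "y": 0, "z": 0, "ax": 0, "ay": 0, "az": 0}]'

```text
time: 17.32
tool_pos: [0.5059, -0.138, 0.0817]
orientation: [-1.567, -0.146, 0.143]
force: [-2.7, 0.6, 8.8]
finger_gap: 0.0343
```

>>> carry_out --deltas '[{"gripper": 1, "x": 0, "y": 0, "z": -0.05, "ax": 0, "ay": 0, "az": 0}, {"gripper": 1, "x": 0, "y": 0, "z": -0.05, "ax": 0, "ay": 0, "az": 0}, {"gripper": 1, "x": 0, "y": 0, "z": 0, "ax": 0, "ay": 0, "az": 0}]'

```text
time: 17.7
tool_pos: [0.5059, -0.138, 0.0807]
orientation: [-1.567, -0.146, 0.143]
force: [-3.3, 1.4, 8.1]
finger_gap: 0.0346
```

>>> carry_out --deltas '[{"gripper": 1, "x": 0, "y": 0, "z": -0.05, "ax": 0, "ay": 0, "az": 0}, {"gripper": 1, "x": 0, "y": 0, "z": 0, "ax": 0, "ay": 0, "az": 0}]'

```text
time: 17.95
tool_pos: [0.5059, -0.138, 0.0802]
orientation: [-1.567, -0.146, 0.143]
force: [-3.0, 1.4, 8.9]
finger_gap: 0.0343
```

>>> carry_out --deltas '[{"gripper": 1, "x": 0, "y": 0, "z": -0.05, "ax": 0, "ay": 0, "az": 0}, {"gripper": 1, "x": 0, "y": 0, "z": 0, "ax": 0, "ay": 0, "az": 0}]'

```text
time: 18.2
tool_pos: [0.5059, -0.138, 0.08]
orientation: [-1.567, -0.145, 0.143]
force: [-4.8, 1.9, 11.0]
finger_gap: 0.0338
```

>>> carry_out --deltas '[{"gripper": 1, "x": 0, "y": 0, "z": -0.04, "ax": 0, "ay": 0, "az": 0}, {"gripper": 1, "x": 0, "y": 0, "z": 0, "ax": 0, "ay": 0, "az": 0}]'

```text
time: 18.45
tool_pos: [0.5059, -0.1381, 0.0799]
orientation: [-1.567, -0.145, 0.143]
force: [-3.9, 1.8, 13.5]
finger_gap: 0.0346
```

The tool stops at z = 0.080, exactly where the shoulder should seat, and the force is rising. One more gentle push, then look.

>>> carry_out --deltas '[{"gripper": 1, "x": 0, "y": 0, "z": -0.05, "ax": 0, "ay": 0, "az": 0}, {"gripper": 1, "x": 0, "y": 0, "z": 0, "ax": 0, "ay": 0, "az": 0}, {"gripper": 1, "x": 0, "y": 0, "z": 0, "ax": 0, "ay": 0, "az": 0}]'

```text
time: 18.82
tool_pos: [0.506, -0.1382, 0.0799]
orientation: [-1.567, -0.145, 0.143]
force: [-5.6, 2.5, 17.1]
finger_gap: 0.0345
```

Run:
```python
from h import *
st=manip.read_state(); print(st['tool_pos'],st['time'],st['force'],st['moment'],cv2.Rodrigues(st['orientation'])[0][:,1]); cam('side','s9.png')
a=cv2.imread('pics/s9.png')[170:290,270:420];cv2.imwrite('pics/s9c.png',cv2.resize(a,None,fx=5,fy=5,interpolation=cv2.INTER_CUBIC))
```

```text
[ 0.50604296 -0.13815502  0.07991688] 18.825 [-5.61594147  2.50292016 17.06701173] [ 0.50024385  1.22311919 -0.05199463] [ 1.49155467e-03 -7.30990850e-04 -9.99998620e-01]
```

View pics/s9c.png

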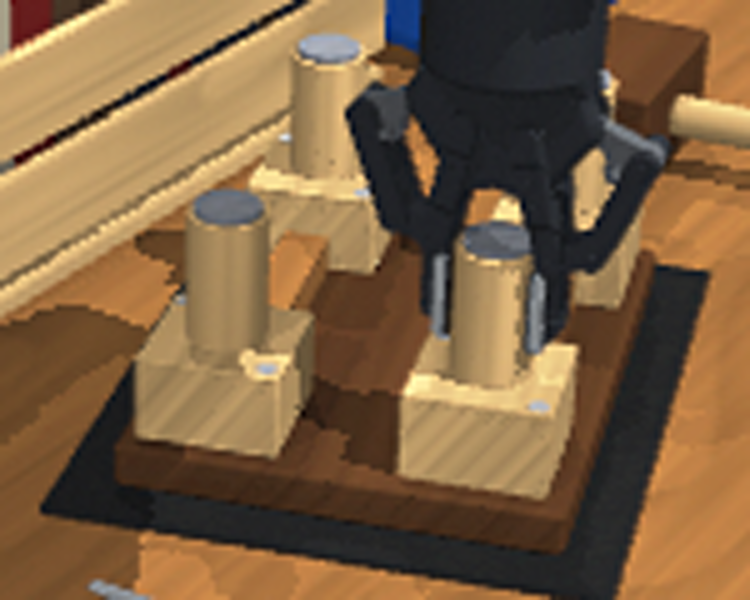

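The shoulder sits flat on the block at (490,380) in the crop, no spigot visible. Relieve the load, open, retreat.

>>> carry_out --deltas '[{"gripper": 1, "x": 0, "y": 0, "z": 0.1, "ax": 0, "ay": 0, "az": 0}, {"gripper": 1, "x": 0, "y": 0, "z": 0, "ax": 0, "ay": 0, "az": 0}, {"gripper": 0.2, "x": 0, "y": 0, "z": 0, "ax": 0, "ay": 0, "az": 0}, {"gripper": -0.2, "x": 0, "y": 0, "z": 0, "ax": 0, "ay": 0, "az": 0}, {"gripper": -0.6, "x": 0, "y": 0, "z": 0, "ax": 0, "ay": 0, "az": 0}]'

```text
time: 19.5
tool_pos: [0.5049, -0.1376, 0.078]
orientation: [-1.566, -0.144, 0.144]
force: [-0.5, -0.1, 0.2]
finger_gap: 0.0676
```

>>> carry_out --deltas '[{"gripper": -0.8, "x": 0, "y": 0, "z": 0, "ax": 0, "ay": 0, "az": 0}, {"gripper": -0.8, "x": 0, "y": 0, "z": 0, "ax": 0, "ay": 0, "az": 0}, {"gripper": -0.8, "x": 0, "y": 0, "z": 0, "ax": 0, "ay": 0, "az": 0}]'

```text
time: 19.88
tool_pos: [0.5048, -0.1377, 0.0782]
orientation: [-1.566, -0.144, 0.144]
force: [0.7, 0.6, -1.0]
finger_gap: 0.077
```

>>> carry_out --deltas '[{"gripper": -0.8, "x": 0, "y": 0, "z": 2, "ax": 0, "ay": 0, "az": 0}, {"gripper": -0.8, "x": 0, "y": 0, "z": 5, "ax": 0, "ay": 0, "az": 0}, {"gripper": -0.8, "x": 0, "y": 0, "z": 6, "ax": 0, "ay": 0, "az": 0}, {"gripper": -0.8, "x": 0, "y": 0, "z": 3, "ax": 0, "ay": 0, "az": 0}, {"gripper": -0.8, "x": 0, "y": 0, "z": 0, "ax": 0, "ay": 0, "az": 0}]'

```text
time: 20.5
tool_pos: [0.5063, -0.1384, 0.2414]
orientation: [-1.569, -0.148, 0.14]
force: [0.7, -0.5, -0.3]
finger_gap: 0.0768
```

Run:
```python
from h import *
st=manip.read_state(); print(st['tool_pos'],st['time'],st['force'],st['finger_gap']); cam('side','s10.png');cam('wrist','w10.png')
a=cv2.imread('pics/s10.png')[170:290,270:420];cv2.imwrite('pics/s10c.png',cv2.resize(a,None,fx=5,fy=5,interpolation=cv2.INTER_CUBIC))
for f,n in(('pics/w10.png','wrist'),):
  b=cv2.imread(f).astype(int);m=((b[...,0]-b[...,2]>-5)&(b[...,0]>70)).astype(np.uint8)
  k,l,s,c=cv2.connectedComponentsWithStats(m)
  for i in range(1,k):
    if 300<s[i,4]<5000: print(s[i],c[i],ray(n,*c[i],.128,st))
```

```text
[ 0.50634003 -0.1384289   0.24139075] 20.5 [ 0.69741612 -0.52483899 -0.31730908] 0.07681044296396185
[336  45  97  20 524] [383.68320611  54.35496183] [ 0.52801469 -0.00341492  0.128     ]
[ 447  193   39   36 1082] [465.94177449 210.50554529] [ 0.61690802 -0.09853321  0.128     ]
[301 218  36  35 997] [318.39618857 235.04513541] [ 0.50714407 -0.13893104  0.128     ]
[177 287  45  52 724] [197.0441989  312.50690608] [ 0.41840948 -0.2242392   0.128     ]
[415 286  45  53 717] [439.09762901 312.54672245] [ 0.62055635 -0.18721106  0.128     ]
```

View pics/s10c.png

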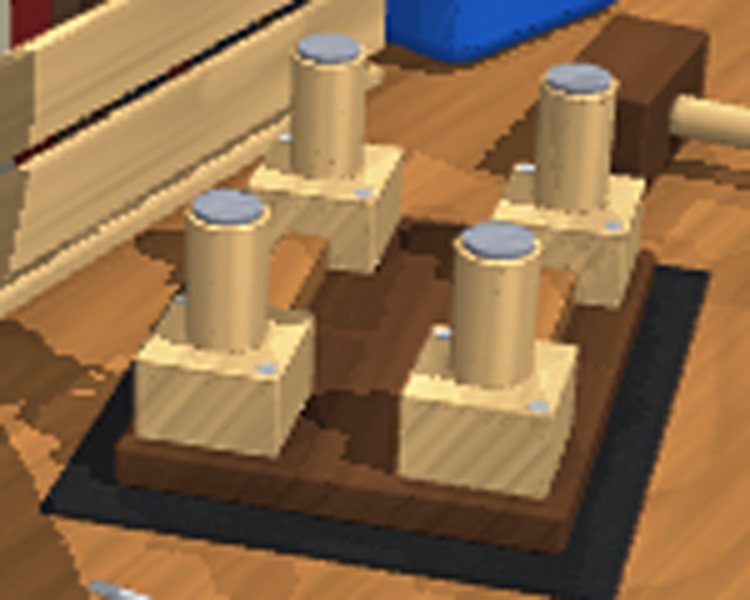

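View pics/w10.png

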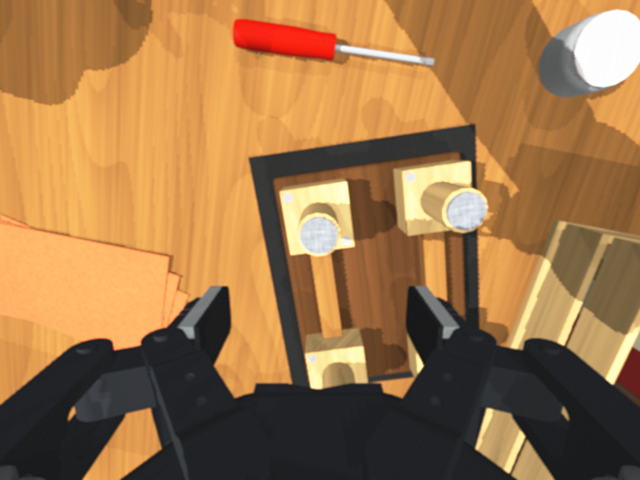

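View pics/s10.png

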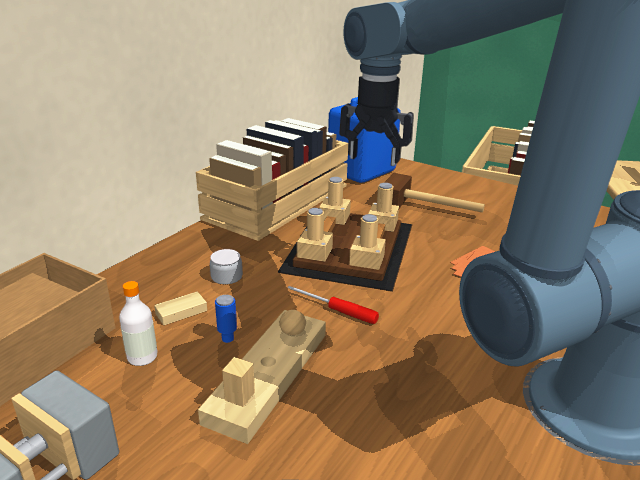

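The new foot stands upright and fully seated like the other three. Its felt is at (318,235) in the wrist view, which gives (0.507, −0.139) at z = 0.128. The gripper is clear and everything else is where it was, so I'm handing in.

>>> carry_out --deltas '[{"gripper": -0.8, "x": 0, "y": 0, "z": 0, "ax": 0, "ay": 0, "az": 0}, {"gripper": -0.8, "x": 0, "y": 0, "z": 0, "ax": 0, "ay": 0, "az": 0}, {"gripper": -0.8, "x": 0, "y": 0, "z": 0, "ax": 0, "ay": 0, "az": 0}, {"gripper": -0.8, "x": 0, "y": 0, "z": 0, "ax": 0, "ay": 0, "az": 0}]'

```text
time: 21.1
tool_pos: [0.5048, -0.1376, 0.238]
orientation: [-1.566, -0.144, 0.144]
force: [-0.5, -0.1, -0.2]
finger_gap: 0.077
```

```bash
python3 -c "
from plant import manip
print(manip.finish_job(), manip.read_state()['time'])"
```

```text
the job is handed in; nothing more can be done
the job is handed in; nothing more can be done
```

The foot is in the stool, fully home and released, and I handed the job in at about 21 s of the 67 s allowed.

- **Pick-up:** I took the plain round foot from the rack's middle hole with a 90 N grip.
- **Finding the hole:** The wrist camera put it at about (0.506, −0.138), roughly 5.5 mm from the drawing point I worked out. That is slightly over the stated 2 to 5 mm, so some of it is measuring error. The spigot went in on the first try, so no search on the face was needed.
- **Pressing in:** It dropped freely for 4 mm, then dragged at about 8–10 N. It stopped at TCP z = 0.080, the height worked out for full seating. The highest force I read was 17 N, at the final push; forces were only read at the end of each move.
- **Sideways load:** About 3 N of side force stayed on while it slid in, rising to 6 N at the final push. Small sideways corrections did not remove it.
- **Last checks:** The side view shows the shoulder flat on the block with no spigot visible, and the foot level with the others. The gripper is clear with no contact force, and the other items look unmoved. Position readings disagreed by up to about 2 mm between views, within the calibration limits.

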